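# Close the tub and hold the index plunger out

### The job

On the round indexing table, press the blue lid, which is only loosely on, fully down onto its tub until it sits level on the rim all round. Then take the red pull knob, draw the sprung index plunger all the way up so that its pin is clear of the hole in the dial, and keep holding it there so that I can turn the dial: finish while still gripping the raised knob. Leave the hammer, the tape measure and the blue G-clamp where they lie.

Things in the scene. Friction and masses are not known exactly. Their poses are not given: they have to be found in the camera images.
- lid_top (a point): Centre of the flat top of the loose blue round lid, z out of the top. The lid is 76 mm across; its flange is 5 mm thick and a plug 62 mm across reaches 12 mm below the flange into the tub. It starts about 4 to 8 mm too high, as a rule crooked (up to 6 degrees), already centred on the tub. A tight seal inside the tub holds it up: pressing straight down near its centre with about 7 to 10 N pushes it home, and it stays down.
- tub_mouth (a point): Centre of the mouth of the white round tub under the blue lid, at rim height (66 mm above the work surface). The tub is 72 mm across, 42 mm tall and fixed on the dial. With the lid fully home, the lid's top is 5 mm above this point and level.
- closed_tub: The other, equal white tub on the dial with a yellow lid that is already shut and fixed; origin at the centre of its underside, 24 mm above the work surface; its lid's top is 47 mm above that. Which tub stands on which side of the dial varies.
- index_table: The indexing table, fixed: a grey round base and an aluminium dial 200 mm across whose top is 24 mm above the work surface; origin at the dial's centre on the work surface. A blue bracket 30 mm wide stands at its -x side, with its top 54 mm above the work surface and a steel collar 20 mm across on it up to 62 mm; the plunger goes down through it, 88 mm from the dial's centre along the table's own -x.
- pull_knob: The red round pull knob on top of the plunger, 28 mm across at its upper half (20 mm at its underside), 24 mm tall; origin at the centre of its underside, which stands 74 mm above the work surface when the plunger is in. It moves only straight up and down.
- knob_centre (a point): Centre of the red pull knob, half-way up (86 mm above the work surface when the plunger is in).
- plunger (a joint): Lift of the index plunger: 0 = pin seated 10 mm deep in the dial's hole, 0.014 m = fully back against its stop (pin tip 4 mm above the dial). A spring pulls it back down, 5 N at 0 rising to 12 N when fully back; let go, it snaps in.
- hammer_1: A hammer with a wooden handle, 290 mm long, a loose bystander on the table; origin at the centre of its underside.
- tape_measure_1: A yellow and black tape measure, 67 x 85 x 40 mm, a loose bystander; origin at the centre of its underside.
- gclamp_1: A blue G-clamp, 155 x 103 x 20 mm, lying flat, a loose bystander; origin at the centre of its underside.
Things that resemble listed ones, but are neither listed nor needed, are in the scene too. Of the things shaped like the part that bears lid_top, the blue one is meant.

How it is judged:
By the outcome, as a careful person would: the job done as asked, in the order asked, and still so for the second after the job is handed in, while the arm keeps its last pose, push and grip.
It also fails if it takes over 32 s, if anything falls off the work surface, if the arm or the gripper's body presses on something with over 40 N, if the wrist force passes 120 N, or if a joint passes its speed limit or range.

### The arm

A 6-joint arm with a two-finger parallel gripper is mounted at the origin on a cart in front of the work surface, level with it; the furniture and walls round the work are solid. World frame = base frame: x ahead of the robot, y to its left, z up, the work surface at z = 0. Lengths are in mm, angles in degrees, forces in N, time in s.
With the tool pointing down it reaches from about 350 to 800 mm from the base axis. Payload 7.3 kg.
Tool frame: the origin (TCP) lies on the mounting face of the last link; the fingertips stand 173 mm ahead of it and the grasp point (between the pads) lies 155 mm ahead of it (env.tcp_to_tips is the distance from the TCP to the fingertips, in mm); z points along the fingers, y is the line along which they close (so a half turn about z gives the same grasp; the last joint's range is limited). The gripper opens to 85 mm and grips with 20 to 120 N. Pads are 22 mm wide; open, the fingers measure 114 mm over their backs; the gripper's body (76 mm by 85 mm) begins 54 mm behind the grasp point. The pads swing forward as they close: fully open they stand 13 mm farther back than shut.
Start: joints at [-82.277, 19.595, 87.324, -0, 73.075, -8.365], TCP at [145.51, -504.435, 404.722] pointing down, gripper open.
Joint ranges: [-145.02, 145.02], [-44.19, 115.74], [2.07, 154.8], [-57.11, 237.11], [16.16, 152.29], [-177.93, 177.93]. Speed limits (degrees/s): [147.25, 147.25, 180, 180, 180, 180].

### API

Orientations are given as [roll, pitch, yaw] about the fixed x, y, z axes, in that order (R = Rz(yaw) Ry(pitch) Rx(roll)).
In Python, from plant import env gives the robot as it stands.
- The arm moves only by the shell command python3 -m crank 'ROWS'. ROWS is JSON, a list of rows, each an object of numbers: "tx", "ty", "tz": the shift along the world's x, y, z in mm; "wx", "wy", "wz": the turn, a rotation vector about the world's x, y, z in rad; "claw": the finger opening in mm, from 0 to 85.4. A call has 1 to 12 rows; each row is the pose to reach, as a shift and turn from the pose commanded when the call began; what a row does not reach only later rows make up. A row lasts 1/10 s, in which the tool goes at most 50 mm and 8.59 degrees, less where a joint would pass 70% of its speed; a pose out of reach is approached as far as the arm can. A call with a gripper value outside its range is refused whole. The fingers move at their own pace and stop on an object; the grip force is fixed at half the most. Time passes only in rows, so rows that repeat a pose let the fingers close. It gives the time, the measured TCP pose, the force, the opening and the grip force at its end, in the units of the state.
- env.observe(): the state, without advancing time (a new reading comes with each control period).
- env.camera(name): name is "scene" or "top" or "wrist"; returns the picture (480x640x3 uint8, red, green, blue); there is no depth.
- env.calibration(name): a dict with "fov_y" (degrees; the focal length in pixels is half the picture's height over the tangent of half this angle, whatever the lens; pixels are square), "cx", "cy" (the principal point, pixels), "xyz" and "orientation" of the camera in the world. Camera axes: x right, y down, z forward; pixel columns grow to the right and rows downward; lengths in mm; the calibration is good to about 2 mm. A picture is of the moment at which its call begins: read the wrist's pose just before it. calibration takes no time and is no camera call; for the wrist camera it gives the pose at the moment of the call.
- env.close_job(): hands the job in; it is judged then, once.
Trained networks look in the newest picture that a camera, given by its name, has taken for a name from the list of things; names that differ only in an ending like _2 or _b are one class to them, and where a whole thing is asked for, a point or a joint stands for the part that bears it (a point fixed in the world has none). Each returns a list of dicts, best first, with "score" (0 to 1); they miss things now and then, are a little off and sometimes report something else, mostly with a low value. They report only what shows in the picture. A call takes as long as a camera call. They do not tell look-alikes from the thing itself.
- env.search_frame(camera, query): "position" ([x, y, z] in mm, in the coordinates of the camera as it stood for that picture, good to about 4 mm: the middle of the surface that is visible of it).
The state is a dict: "time_s": time; "joint_positions": joint angles; "qd": joint speeds; "effort": joint torques, N m; "tcp_pos": TCP position; "tool_rot": TCP orientation; "force": force on the tool from outside, world axes, zero at the start; "ft_torque": the same for the moment, N m; "opening": opening from 0.0 (shut) to 1.0 (fully open); "finger_force": force on a finger pad.
Only numpy, scipy, OpenCV 4.12 (cv2) and the standard library are available. Lean on these libraries where they do the work, as an engineer would, in place of code of your own. Each camera call takes 0.05 s, during which the arm holds its last target. There are 200 camera calls.

## Working session

There is one attempt and no reset: what is moved stays moved. The work goes in short steps, Python scripts to look and compute and a shell command to move; the robot and the scene stay as the last step left them, time stands still between calls to the robot, and variables do not carry over. Pictures are saved under pics/ and viewed, at most 10 in all, crops included, and the job is handed in when it is done.

```bash
mkdir -p pics
cat > h.py <<'E'
import numpy as np, cv2
from plant import env
from scipy.spatial.transform import Rotation as R
def pose(c):
    k=env.calibration(c); return k, np.array(k["xyz"]), R.from_euler("xyz",k["orientation"],degrees=True)
def snap(c,f=None):
    p=pose(c); im=env.camera(c)
    if f: cv2.imwrite("pics/"+f,im[:,:,::-1])
    return p,im
def find(c,p,q):
    k,t,r=p; F=240/np.tan(np.radians(k["fov_y"]/2)); out=[]
    for d in env.search_frame(c,q):
        v=np.array(d["position"]); w=r.apply(v)+t
        out.append((round(d["score"],2),w.round(0).tolist(),(v[:2]/v[2]*F+[k["cx"],k["cy"]]).round(0).tolist()))
    return out
def ray(p,u,v,z):
    k,t,r=p; F=240/np.tan(np.radians(k["fov_y"]/2))
    d=r.apply([(u-k["cx"])/F,(v-k["cy"])/F,1]); return t+d*(z-t[2])/d[2]
E
python3 - <<'E'
from h import *
for c in ("top","scene"):
    p,im=snap(c,c+".png"); print(c,p[0])
    for q in ("lid_top","closed_tub","pull_knob","index_table","hammer_1","gclamp_1","tape_measure_1"): print(q,find(c,p,q))
s=env.observe(); print(s["time_s"],s["tcp_pos"],s["tool_rot"],s["force"])
E
```

```text
top {'fov_y': 54.91749233257315, 'cx': 324.8648428892457, 'cy': 233.26462665718904, 'xyz': array([ 408.07286194,  283.24424989, 1002.02462287]), 'orientation': array([-172.79678969,    0.64417117,  -89.77863419])}
lid_top [(0.91, [486.0, 268.0, 17.0], [337.0, 255.0]), (0.79, [596.0, 129.0, 80.0], [406.0, 198.0]), (0.63, [606.0, 271.0, 19.0], [336.0, 199.0])]
closed_tub [(0.73, [589.0, 30.0, 73.0], [454.0, 203.0])]
pull_knob [(0.65, [568.0, 151.0, 36.0], [393.0, 216.0]), (0.52, [479.0, 82.0, 96.0], [433.0, 255.0])]
index_table [(0.74, [532.0, 83.0, 25.0], [424.0, 233.0])]
hammer_1 [(0.48, [568.0, 150.0, 36.0], [393.0, 216.0])]
gclamp_1 [(0.58, [365.0, 384.0, 16.0], [282.0, 312.0])]
tape_measure_1 [(0.97, [659.0, 405.0, 38.0], [274.0, 173.0])]
scene {'fov_y': 54.355939192035095, 'cx': 316.4967479942283, 'cy': 235.87614741356916, 'xyz': array([148.49422289, 960.83773257, 682.33502191]), 'orientation': array([-127.19492337,    0.7810495 , -154.05076971])}
lid_top [(0.75, [595.0, 133.0, 78.0], [303.0, 200.0]), (0.75, [596.0, 278.0, 14.0], [274.0, 256.0]), (0.74, [485.0, 273.0, 15.0], [320.0, 267.0])]
closed_tub [(0.64, [582.0, 40.0, 68.0], [325.0, 186.0])]
pull_knob [(0.59, [595.0, 131.0, 80.0], [304.0, 198.0]), (0.48, [474.0, 90.0, 90.0], [358.0, 198.0])]
index_table [(0.64, [521.0, 104.0, 24.0], [336.0, 219.0])]
hammer_1 [(0.8, [554.0, 582.0, 17.0], [208.0, 361.0])]
gclamp_1 [(0.56, [359.0, 391.0, 13.0], [353.0, 324.0])]
tape_measure_1 [(0.79, [653.0, 415.0, 37.0], [216.0, 278.0])]
0.8 [ 145.49630031 -504.4308457   404.73300828] [1.79993704e+02 2.66028965e-03 1.60881189e+01] [0.07133534 0.00208313 0.20881973]
```

View pics/top.png

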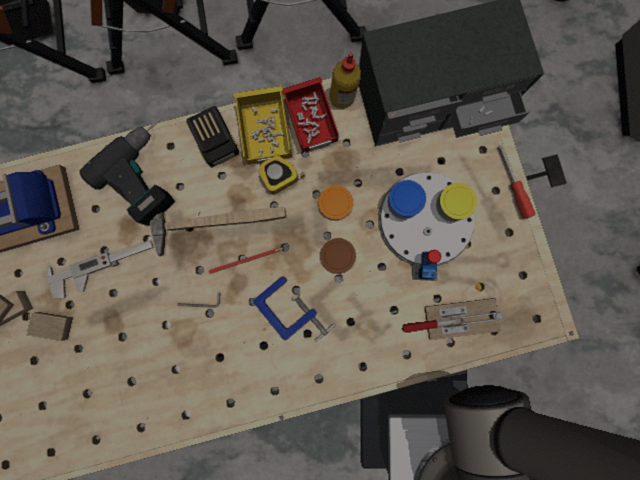

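View pics/scene.png

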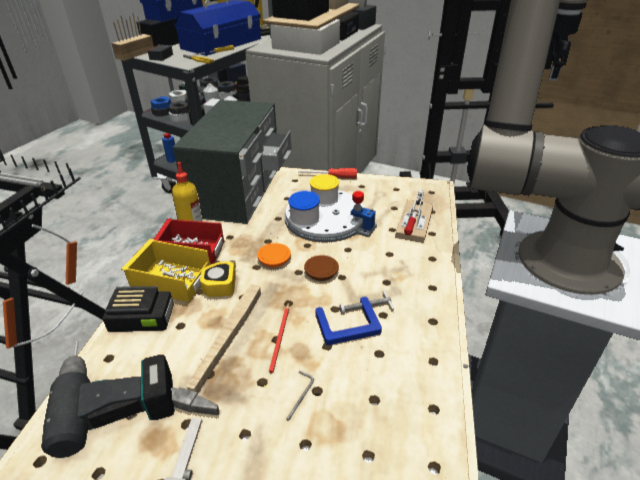

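The top view shows three lid-like discs: orange (336,202) and brown (337,255) lie flat on the bench, and the blue one (407,198) is on a tub on the dial. The blue one fits the description. The red pull knob is at (433,256) on the blue bracket. The red toggle-clamp handle (420,327) and the screwdriver are only similar in colour. I'll confirm this in a crop and measure it.

Run:
```python
from h import *
ims={c:cv2.imread(f"pics/{c}.png") for c in("top","scene")}
a=cv2.resize(ims["top"][160:290,370:490],None,fx=3,fy=3,interpolation=2); b=cv2.resize(ims["scene"][160:260,270:390],None,fx=3,fy=3,interpolation=2)
h=max(a.shape[0],b.shape[0]); b=cv2.copyMakeBorder(b,0,h-b.shape[0],0,0,0); cv2.imwrite("pics/crop.png",np.hstack([a,b]))
boxes={"top":{"blue":(380,170,435,225),"yel":(435,175,485,230),"red":(424,244,445,268)},"scene":{"blue":(283,186,325,216),"yel":(305,170,345,205),"red":(348,186,368,205)}}
hue={"blue":(100,125,110),"yel":(22,36,110),"red":(172,6,110)}
Z={"blue":77,"yel":71,"red":86}
for c in ims:
  p=pose(c); hsv=cv2.cvtColor(ims[c],cv2.COLOR_BGR2HSV)
  for n,(x0,y0,x1,y1) in boxes[c].items():
    lo,hi,s=hue[n]; H=hsv[y0:y1,x0:x1]; m=((H[...,0]>=lo)&(H[...,0]<=hi) if lo<hi else (H[...,0]>=lo)|(H[...,0]<=hi))&(H[...,1]>s)
    if n!="red": m&=H[...,2]>np.percentile(H[...,2][m],50)*.85
    v,u=np.nonzero(m); uc,vc=(u.min()+u.max())/2+x0,(v.min()+v.max())/2+y0
    print(c,n,m.sum(),(u.mean()+x0,v.mean()+y0),(uc,vc),np.ptp(u),np.ptp(v),ray(p,u.mean()+x0,v.mean()+y0,Z[n]).round(1))
print(env.tcp_to_tips)
```

```text
top blue 1029 (np.float64(407.1273080660836), np.float64(197.82021379980563)) (np.float64(407.0), np.float64(197.5)) 36 35 [598. 127.  77.]
top yel 1029 (np.float64(458.2001943634597), np.float64(200.6365403304179)) (np.float64(458.0), np.float64(200.5)) 36 35 [593.6  21.9  71. ]
top red 154 (np.float64(433.3051948051948), np.float64(256.1038961038961)) (np.float64(433.0), np.float64(256.0)) 14 12 [478.7  78.9  86. ]
scene blue 431 (np.float64(303.5011600928074), np.float64(199.51276102088167)) (np.float64(303.0), np.float64(199.5)) 30 17 [596. 131.  77.]
scene yel 347 (np.float64(323.87319884726224), np.float64(181.20749279538904)) (np.float64(324.0), np.float64(181.0)) 28 14 [592.6  24.2  71. ]
scene red 114 (np.float64(357.780701754386), np.float64(196.57894736842104)) (np.float64(358.0), np.float64(197.0)) 10 12 [478.4  78.1  86. ]
173.4
```

View pics/crop.png

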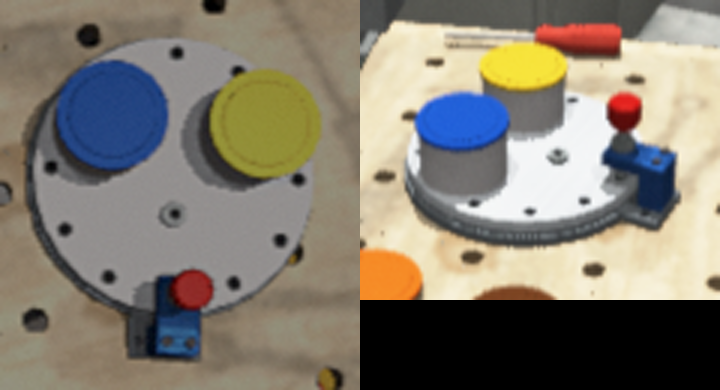

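The crop confirms both: the blue lid sits on the left-hand tub and the red knob is above the blue bracket. The lid is at about (597,129) and the knob at about (478.5,78.5). Next I move above the lid with the fingers shut.

```bash
python3 -m crank '[{"tx":451.5,"ty":633.5,"tz":-60,"claw":0},{"tx":451.5,"ty":633.5,"tz":-60,"claw":0},{"tx":451.5,"ty":633.5,"tz":-60,"claw":0},{"tx":451.5,"ty":633.5,"tz":-60,"claw":0},{"tx":451.5,"ty":633.5,"tz":-60,"claw":0},{"tx":451.5,"ty":633.5,"tz":-60,"claw":0},{"tx":451.5,"ty":633.5,"tz":-60,"claw":0},{"tx":451.5,"ty":633.5,"tz":-60,"claw":0},{"tx":451.5,"ty":633.5,"tz":-60,"claw":0},{"tx":451.5,"ty":633.5,"tz":-60,"claw":0}]'
```

```text
$[0]: bad value
```

```bash
python3 -m crank '[{"tx":29,"ty":40.5,"tz":-5,"wx":0,"wy":0,"wz":0,"claw":0},{"tx":58,"ty":81,"tz":-10,"wx":0,"wy":0,"wz":0,"claw":0},{"tx":87,"ty":121.5,"tz":-15,"wx":0,"wy":0,"wz":0,"claw":0},{"tx":116,"ty":162,"tz":-20,"wx":0,"wy":0,"wz":0,"claw":0},{"tx":145,"ty":202.5,"tz":-25,"wx":0,"wy":0,"wz":0,"claw":0},{"tx":174,"ty":243,"tz":-30,"wx":0,"wy":0,"wz":0,"claw":0},{"tx":203,"ty":283.5,"tz":-35,"wx":0,"wy":0,"wz":0,"claw":0},{"tx":232,"ty":324,"tz":-40,"wx":0,"wy":0,"wz":0,"claw":0},{"tx":261,"ty":364.5,"tz":-45,"wx":0,"wy":0,"wz":0,"claw":0},{"tx":290,"ty":405,"tz":-50,"wx":0,"wy":0,"wz":0,"claw":0},{"tx":319,"ty":445.5,"tz":-55,"wx":0,"wy":0,"wz":0,"claw":0},{"tx":348,"ty":486,"tz":-60,"wx":0,"wy":0,"wz":0,"claw":0}]'
```

```text
time_s: 2.0
tcp_pos: [494.0, -17.0, 344.8]
tool_rot: [180.0, -0.0, 16.1]
force: [0.0, -0.9, -0.6]
opening: 0.003
finger_force: 0.0
```

```bash
python3 -m crank '[{"tx":26,"ty":37,"tz":0,"wx":0,"wy":0,"wz":0,"claw":0},{"tx":52,"ty":74,"tz":0,"wx":0,"wy":0,"wz":0,"claw":0},{"tx":78,"ty":111,"tz":-20,"wx":0,"wy":0,"wz":0,"claw":0},{"tx":103.5,"ty":147.5,"tz":-40,"wx":0,"wy":0,"wz":0,"claw":0},{"tx":103.5,"ty":147.5,"tz":-70,"wx":0,"wy":0,"wz":0,"claw":0},{"tx":103.5,"ty":147.5,"tz":-80,"wx":0,"wy":0,"wz":0,"claw":0},{"tx":103.5,"ty":147.5,"tz":-80,"wx":0,"wy":0,"wz":0,"claw":0}]'
python3 - <<'E'
from h import *
s=env.observe(); print(s["tcp_pos"],s["force"],env.tcp_to_tips)
p,im=snap("wrist","w1.png"); print(p[0]); print(find("wrist",p,"lid_top")); print(find("wrist",p,"knob_centre"))
E
```

```text
time_s: 2.7
tcp_pos: [595.9, 128.1, 263.1]
tool_rot: [-180.0, 0.2, 16.1]
force: [0.1, -0.1, -0.4]
opening: -0.002
finger_force: 0.0
[595.91184534 128.14273614 263.11781187] [ 0.14535399 -0.14592931 -0.42525039] 173.4
{'fov_y': 63.34011643014423, 'cx': 315.0628230723413, 'cy': 235.1187269641587, 'xyz': array([671.2647938 , 148.3829448 , 230.85229095]), 'orientation': array([ 1.61964158e+02,  2.39080522e-02, -7.39480459e+01])}
[(0.9, [603.0, 267.0, 13.0], [77.0, 169.0]), (0.78, [609.0, 126.0, 78.0], [326.0, 273.0])]
[]
```

View pics/w1.png

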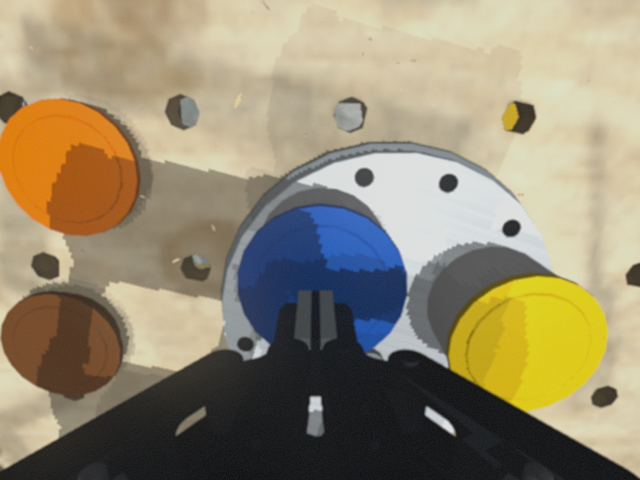

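The wrist view shows the shut fingers above the blue lid. The lid spans u 238–406, with its centre at about (322,283). I press down in small steps while watching the force.

```bash
python3 - <<'E'
from h import *
print(ray(pose("wrist"),322,283,77))
E
python3 -m crank '[{"tx":0,"ty":0,"tz":-4,"wx":0,"wy":0,"wz":0,"claw":0},{"tx":0,"ty":0,"tz":-8,"wx":0,"wy":0,"wz":0,"claw":0},{"tx":0,"ty":0,"tz":-10,"wx":0,"wy":0,"wz":0,"claw":0},{"tx":0,"ty":0,"tz":-12,"wx":0,"wy":0,"wz":0,"claw":0},{"tx":0,"ty":0,"tz":-13,"wx":0,"wy":0,"wz":0,"claw":0},{"tx":0,"ty":0,"tz":-14,"wx":0,"wy":0,"wz":0,"claw":0}]'
```

```text
[603.6794425  124.81708611  77.        ]
time_s: 3.45
tcp_pos: [596.6, 128.5, 250.7]
tool_rot: [180.0, 0.0, 16.1]
force: [-0.3, 0.6, 0.1]
opening: -0.002
finger_force: 0.0
```

```bash
python3 -m crank '[{"tx":3,"ty":-1.5,"tz":0,"wx":0,"wy":0,"wz":0,"claw":0},{"tx":3,"ty":-1.5,"tz":-1,"wx":0,"wy":0,"wz":0,"claw":0},{"tx":3,"ty":-1.5,"tz":-2,"wx":0,"wy":0,"wz":0,"claw":0},{"tx":3,"ty":-1.5,"tz":-3,"wx":0,"wy":0,"wz":0,"claw":0},{"tx":3,"ty":-1.5,"tz":-4,"wx":0,"wy":0,"wz":0,"claw":0},{"tx":3,"ty":-1.5,"tz":-4,"wx":0,"wy":0,"wz":0,"claw":0}]'
```

```text
time_s: 4.05
tcp_pos: [600.0, 126.5, 247.7]
tool_rot: [179.9, -0.1, 16.1]
force: [0.4, -2.6, 5.4]
opening: 0.005
finger_force: 2.4
```

```bash
python3 -m crank '[{"tx":0,"ty":0,"tz":-1,"wx":0,"wy":0,"wz":0,"claw":0},{"tx":0,"ty":0,"tz":-2,"wx":0,"wy":0,"wz":0,"claw":0},{"tx":0,"ty":0,"tz":-3,"wx":0,"wy":0,"wz":0,"claw":0},{"tx":0,"ty":0,"tz":-3,"wx":0,"wy":0,"wz":0,"claw":0}]'
```

```text
time_s: 4.45
tcp_pos: [600.0, 126.4, 244.8]
tool_rot: [179.9, -0.1, 16.1]
force: [-0.5, -3.4, 6.1]
opening: -0.001
finger_force: 2.7
```

```bash
python3 -m crank '[{"tx":0,"ty":0,"tz":-1,"wx":0,"wy":0,"wz":0,"claw":0},{"tx":0,"ty":0,"tz":-2,"wx":0,"wy":0,"wz":0,"claw":0},{"tx":0,"ty":0,"tz":-2.5,"wx":0,"wy":0,"wz":0,"claw":0},{"tx":0,"ty":0,"tz":-2.5,"wx":0,"wy":0,"wz":0,"claw":0}]'
```

```text
time_s: 4.85
tcp_pos: [599.9, 126.4, 244.4]
tool_rot: [179.9, -0.2, 16.1]
force: [-6.6, -3.9, 18.0]
opening: -0.001
finger_force: 9.6
```

The tips have stopped at z = 71.0 with 18 N, which matches the lid being home. I lift off and hover near the knob, then check both.

```bash
python3 -m crank '[{"tx":0,"ty":0,"tz":20,"wx":0,"wy":0,"wz":0,"claw":0},{"tx":0,"ty":0,"tz":60,"wx":0,"wy":0,"wz":0,"claw":0},{"tx":-30,"ty":-12,"tz":90,"wx":0,"wy":0,"wz":0,"claw":70},{"tx":-70,"ty":-28,"tz":90,"wx":0,"wy":0,"wz":0,"claw":70},{"tx":-110,"ty":-44,"tz":80,"wx":0,"wy":0,"wz":0,"claw":70},{"tx":-121.5,"ty":-48,"tz":75,"wx":0,"wy":0,"wz":0,"claw":70},{"tx":-121.5,"ty":-48,"tz":75,"wx":0,"wy":0,"wz":0,"claw":70},{"tx":-121.5,"ty":-48,"tz":75,"wx":0,"wy":0,"wz":0,"claw":70}]'
python3 - <<'E'
from h import *
s=env.observe(); print(s["tcp_pos"],s["force"],env.tcp_to_tips)
p,im=snap("wrist","w2.png"); print(p[0]); print(find("wrist",p,"lid_top")); print(find("wrist",p,"knob_centre")); np.save("w2.npy",np.r_[p[1],p[2].as_quat()])
E
```

```text
time_s: 5.65
tcp_pos: [478.8, 79.0, 316.9]
tool_rot: [180.0, -0.1, 16.1]
force: [0.8, -0.5, -0.6]
opening: 0.818
finger_force: 0.0
[478.84408642  79.03726345 316.85558763] [ 0.76472575 -0.51857082 -0.64557461] 173.4
{'fov_y': 63.34011643014423, 'cx': 315.0628230723413, 'cy': 235.1187269641587, 'xyz': array([554.38185322,  99.29542831, 285.05178683]), 'orientation': array([ 1.62307741e+02, -3.26802677e-02, -7.39565818e+01])}
[(0.85, [491.0, 260.0, 18.0], [56.0, 137.0]), (0.8, [568.0, 257.0, 15.0], [75.0, 14.0]), (0.56, [586.0, 118.0, 70.0], [296.0, 37.0])]
[(0.59, [483.0, 79.0, 99.0], [315.0, 262.0]), (0.4, [538.0, 81.0, 28.0], [335.0, 145.0])]
```

View pics/w2.png

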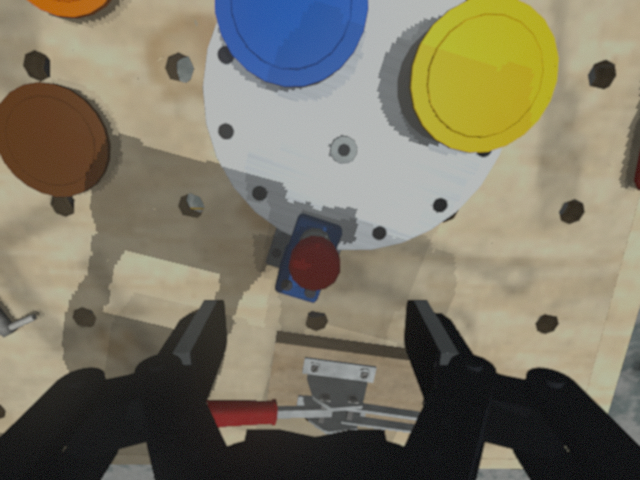

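The wrist view shows the knob top at about (315,263), centred between the open fingers. The blue lid at the top (290,10) looks level. I'll compute the knob fix and check how the lid sits in the fixed view.

Run:
```python
from h import *
p=pose("wrist")
im=cv2.imread("pics/w2.png"); h=cv2.cvtColor(im,cv2.COLOR_BGR2HSV)[225:300,280:350]
m=((h[...,0]<8)|(h[...,0]>170))&(h[...,1]>140); v,u=np.nonzero(m); print(u.min()+280,u.max()+280,v.min()+225,v.max()+225)
print(ray(p,(u.min()+u.max())/2+280,(v.min()+v.max())/2+225,95))
q,s=snap("scene","scene2.png")
a=[cv2.resize(cv2.imread("pics/"+f)[165:240,275:375],None,fx=4,fy=4,interpolation=2) for f in("scene.png","scene2.png")]
cv2.imwrite("pics/cmp.png",np.hstack(a))
```

```text
291 337 244 288
[479.94719514  78.47826897  95.        ]
```

View pics/cmp.png

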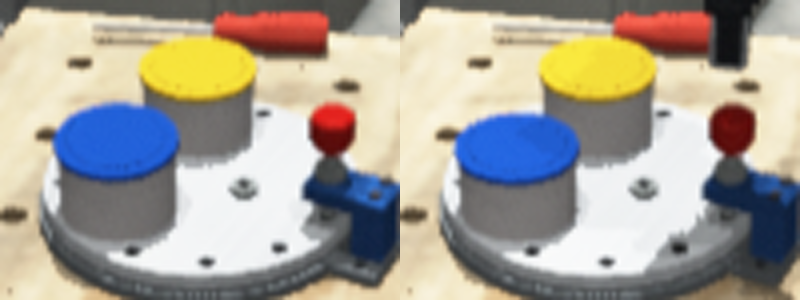

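The left and right halves show before and after: the blue lid has come down and now sits level like the yellow one. I descend over the knob.

```bash
python3 -m crank '[{"tx":1,"ty":-0.5,"tz":-25,"wx":0,"wy":0,"wz":0,"claw":65},{"tx":1,"ty":-0.5,"tz":-50,"wx":0,"wy":0,"wz":0,"claw":65},{"tx":1,"ty":-0.5,"tz":-64,"wx":0,"wy":0,"wz":0,"claw":65},{"tx":1,"ty":-0.5,"tz":-70,"wx":0,"wy":0,"wz":0,"claw":60},{"tx":1,"ty":-0.5,"tz":-70,"wx":0,"wy":0,"wz":0,"claw":40},{"tx":1,"ty":-0.5,"tz":-70,"wx":0,"wy":0,"wz":0,"claw":20},{"tx":1,"ty":-0.5,"tz":-70,"wx":0,"wy":0,"wz":0,"claw":0},{"tx":1,"ty":-0.5,"tz":-70,"wx":0,"wy":0,"wz":0,"claw":0},{"tx":1,"ty":-0.5,"tz":-70,"wx":0,"wy":0,"wz":0,"claw":0},{"tx":1,"ty":-0.5,"tz":-70,"wx":0,"wy":0,"wz":0,"claw":0}]'
```

```text
time_s: 6.85
tcp_pos: [479.2, 79.2, 247.4]
tool_rot: [-180.0, -0.1, 16.1]
force: [-0.9, 4.8, 1.8]
opening: 0.302
finger_force: 58.9
```

```bash
python3 -m crank '[{"tx":0,"ty":0,"tz":2,"wx":0,"wy":0,"wz":0,"claw":0},{"tx":0,"ty":0,"tz":4,"wx":0,"wy":0,"wz":0,"claw":0},{"tx":0,"ty":0,"tz":6,"wx":0,"wy":0,"wz":0,"claw":0},{"tx":0,"ty":0,"tz":8,"wx":0,"wy":0,"wz":0,"claw":0},{"tx":0,"ty":0,"tz":8,"wx":0,"wy":0,"wz":0,"claw":0}]'
```

```text
time_s: 7.35
tcp_pos: [479.3, 79.2, 254.6]
tool_rot: [-179.9, -0.1, 16.1]
force: [2.3, 5.0, -9.7]
opening: 0.295
finger_force: 59.4
```

```bash
python3 -m crank '[{"tx":0,"ty":0,"tz":2,"wx":0,"wy":0,"wz":0,"claw":0},{"tx":0,"ty":0,"tz":4,"wx":0,"wy":0,"wz":0,"claw":0},{"tx":0,"ty":0,"tz":6,"wx":0,"wy":0,"wz":0,"claw":0},{"tx":0,"ty":0,"tz":7,"wx":0,"wy":0,"wz":0,"claw":0},{"tx":0,"ty":0,"tz":7,"wx":0,"wy":0,"wz":0,"claw":0}]'
```

```text
time_s: 7.85
tcp_pos: [479.3, 79.2, 261.2]
tool_rot: [-179.9, -0.1, 16.1]
force: [3.9, 5.6, -12.8]
opening: 0.295
finger_force: 59.6
```

```bash
python3 -m crank '[{"tx":0,"ty":0,"tz":0.7,"wx":0,"wy":0,"wz":0,"claw":0},{"tx":0,"ty":0,"tz":1.4,"wx":0,"wy":0,"wz":0,"claw":0},{"tx":0,"ty":0,"tz":1.4,"wx":0,"wy":0,"wz":0,"claw":0},{"tx":0,"ty":0,"tz":1.4,"wx":0,"wy":0,"wz":0,"claw":0}]'
python3 - <<'E'
from h import *
p,im=snap("scene","scene3.png"); cv2.imwrite("pics/c3.png",cv2.resize(im[150:250,260:400,::-1],None,fx=5,fy=5,interpolation=2))
E
```

```text
time_s: 8.25
tcp_pos: [479.3, 79.2, 261.6]
tool_rot: [-179.9, -0.0, 16.1]
force: [7.1, 6.3, -20.7]
opening: 0.3
finger_force: 60.9
```

View pics/c3.png

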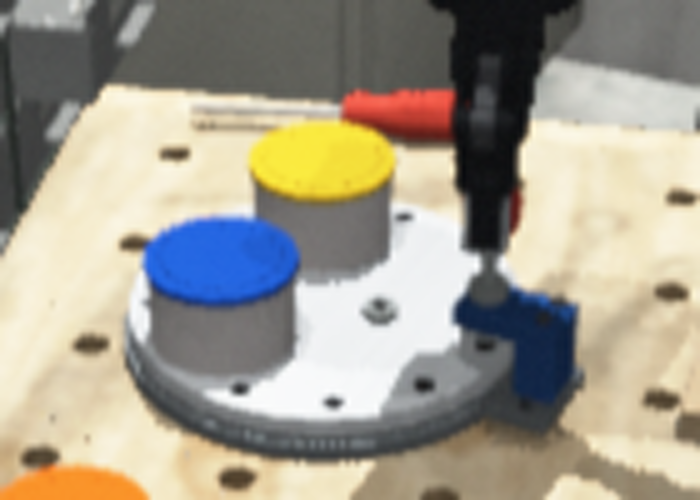

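The force jumped to 20.7 N after 14.2 mm of travel, so the plunger is at its stop. The picture shows the shaft exposed above the collar at (490,270) and the lid level. I check for slip with a short hold, then hand in.

```bash
python3 -m crank '[{"tx":0,"ty":0,"tz":0,"wx":0,"wy":0,"wz":0,"claw":0},{"tx":0,"ty":0,"tz":0,"wx":0,"wy":0,"wz":0,"claw":0},{"tx":0,"ty":0,"tz":0,"wx":0,"wy":0,"wz":0,"claw":0},{"tx":0,"ty":0,"tz":0,"wx":0,"wy":0,"wz":0,"claw":0},{"tx":0,"ty":0,"tz":0,"wx":0,"wy":0,"wz":0,"claw":0},{"tx":0,"ty":0,"tz":0,"wx":0,"wy":0,"wz":0,"claw":0}]' && python3 -c "
from plant import env
s=env.observe(); print(s['force'],s['tcp_pos'])
if s['force'][2]<-15: print(env.close_job())"
```

```text
time_s: 8.9
tcp_pos: [479.3, 79.2, 261.6]
tool_rot: [-179.9, -0.0, 16.1]
force: [6.2, 6.0, -20.9]
opening: 0.299
finger_force: 60.9
[  6.23725436   6.04426165 -20.94516937] [479.34140426  79.16331783 261.58767334]
the job is handed in; nothing more can be done
None
```

The blue lid is pressed level onto its tub, and the arm is still gripping the red knob with the plunger drawn up to its stop, so you can turn the dial; I handed in at 8.9 s, and the arm never went near the hammer, tape measure or G-clamp.

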